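Lay the glass bottle down on the rocking mixer and start it

ROBOT

A 6-joint arm with a two-finger parallel gripper is mounted at the origin on a cart in front of the work surface, level with it; the furniture and walls round the work are solid. World frame = base frame: x ahead of the robot, y to its left, z up, the work surface at z = 0. Lengths are in m, angles in rad, forces in N, time in s.
With the tool pointing down it reaches from about 0.35 to 0.975 m from the base axis. Payload 4.9 kg.
Tool frame: the origin (TCP) lies at the very end of the fingers, on their centre line; the grasp point (between the pads) lies 19 mm behind it; z points along the fingers, x is the direction in which the jaws open and shut, and the axes are right-handed (so a half turn about z gives the same grasp; the last joint's range is limited). The gripper opens to 85 mm and grips with 20 to 120 N. Pads are 22 mm wide; open, the fingers measure 114 mm over their backs; the gripper's body (76 mm by 85 mm) begins 54 mm behind the grasp point. The pads swing forward as they close: fully open they stand 13 mm farther back than shut.
Start: joints at [-1.266, 0.053, 1.613, -0, 1.476, -0.119], TCP at [0.257, -0.57, 0.231] pointing down, gripper open.
Joint ranges: [-3.01, 3.01], [-1.01, 2.22], [0.06, 2.58], [-1.02, 4.17], [0.09, 2.62], [-3.14, 3.14]. Speed limits (rad/s): [2.57, 2.57, 3.14, 3.14, 3.14, 3.14].

INTERFACE

Orientations are given as a rotation vector (axis times angle).
In Python, from station import ctrl, get_image, calibration, job gives the robot as it stands.
- The arm moves only by the tool jog_arm, never from a script. Its argument "deltas" is a list of rows, each a list of 3 entries, a list of its own where there are three numbers: the turn, a rotation vector about the tool's x, y, z in degrees, then the shift along the tool's x, y, z in m, then the finger opening in m, from 0 to 0.0854. In form: [[[ax, ay, az], [tx, ty, tz], gripper], ...]. A call has 1 to 12 rows; each row is the pose to reach, as a shift and turn from the pose commanded when the call began, along the tool's axes at that moment; what a row does not reach only later rows make up. A row lasts 1/12 s, in which the tool goes at most 41.7 mm and 7.16 degrees, less where a joint would pass 70% of its speed; a pose out of reach is approached as far as the arm can. A call with a gripper value outside its range is refused whole. The fingers move at their own pace and stop on an object; "squeeze" is the grip in N (left out, the last holds). Time passes only in rows, so rows that repeat a pose let the fingers close. It gives the time, the measured TCP pose, the force and the opening at its end, in the units of the state.
- ctrl.get_obs(): the state, without advancing time (a new reading comes with each control period).
- get_image(name): name is "side" or "top" or "wrist"; returns the picture (400x640x3 uint8, red, green, blue); there is no depth.
- calibration(name): a dict with "mtx" (3x3 intrinsics, pixels), "k1" (the pictures are not rectified: a ray, as slopes to the right and down, at radius r is drawn at 1 + k1 r^2 times it, then the intrinsics apply), "origin" and "rotation" of the camera in the world; the wrist camera has in their place "tool_from_camera" (4x4, takes a point from camera to tool coordinates, whose origin is the TCP and whose axes are the tool frame's). Camera axes: x right, y up, looking along -z (the intrinsics and any distortion apply to the point x, -y, -z); pixel columns grow to the right and rows downward; lengths in m; the calibration is good to about 2 mm. A picture is of the moment at which its call begins: read the wrist's pose just before it. calibration takes no time and is no camera call.
- job.finish_job(): hands the job in, once; it reports no verdict.
The state is a dict: "t": time; "q": joint angles; "dq": joint speeds; "effort": joint torques, N m; "tool_pos": TCP position; "tool_rot": TCP orientation; "contact_force": force on the tool from outside, world axes, zero at the start; "wrist_torque": the same for the moment, N m; "opening": finger opening in m.
Only numpy, scipy, OpenCV 4.12 (cv2) and the standard library are available. Lean on these libraries where they do the work, as an engineer would, in place of code of your own. Each camera call takes 0.05 s, during which the arm holds its last target.

TASK

The tall glass bottle stands upright on the rocking mixer's platform: without gripping it or picking it up, tip it over towards the platform's open front and let it down gently onto its side in its lane, then push it back along the lane until its foot is home against the end lip. Then press the mixer's start button. Leave everything else as it is.

Things in the scene. Friction and masses are not known exactly. Their poses are not given: they have to be found in the camera images.
- mixer: Rocking mixer, fixed on the bench. Origin on the bench under it; x runs along the lanes from the platform's open front edge to the end lip (front to the robot's right, lip to its left), y towards the robot side, z up. Platform x -80..+95, y -78..+68 mm, rubber top 85 mm above the bench. The housing below starts at x = -63 mm: before x = -80 mm all is free. Control end y +78..+178 mm, 55 mm high.
- stop (a point): Point on the inner face (mixer x = +85 mm) of the metal end lip at the platform's rear, in the middle of the wide lane, 15 mm over the mat; the lip stands 31 mm over the mat. Axes as the mixer's.
- lane (a point): Point on the mat at the open front edge of the platform (mixer x = -80, y = -30 mm), on the centre line of the wide lane. Three 6 mm steel guide rods along mixer x, from the lip to x = -77 mm, tops 25 mm over the mat, at y = -68, +8 and +58 mm, make a wide lane (70 mm clear) for the tall bottle and a narrow one (44 mm) for small bottles. Axes as the mixer's.
- tall_bottle: Glass reagent bottle with screw cap, 150 mm tall, 0.27 to 0.49 kg: body 60 mm diameter up to 92 mm, above it neck and cap, reckon 27 mm diameter. Origin in the middle of its foot, z axis from foot to cap. Starts upright in the wide lane, 5 to 25 mm before the end lip. Centre of mass 55 mm above the foot: leaning over 29 degrees it falls by itself unless held from the falling side.
- cap_top (a point): Middle of the tall bottle's cap top, 150 mm from its foot; axes as the bottle's. With the bottle laid down, neck and cap stick out in front of the platform until it is pushed home, their underside 16 mm higher than the mat, with room for a finger in front and below; home, the cap top is 15 mm inside the front edge.
- start (a joint): Start button's travel in m: 0 is released, 0.006 fully down (about 5 N); it springs back.
- start_top (a point): Middle of the top of the start button (round, white, 24 mm diameter, black collar) on the control end at mixer x = 12, y = +133 mm; pressed straight down. A black speed knob 15 mm tall stands 43 mm from it (mixer +x).
- laid_bottle: Small plastic reagent bottle, 40 mm diameter, 87 mm long, lying in the narrow lane with its foot at the end lip. Origin in the middle of its foot, z axis along the bottle. Not to be disturbed.
- beaker: Glass beaker, 52 mm diameter, 68 mm tall, upright on the bench to the right of the mixer. Origin under its centre. Not to be disturbed.
- wash_bottle: Squeeze wash bottle, 64 mm diameter, 208 mm tall with a bent jet, upright on the bench to the left of the mixer. Origin under it. Not to be disturbed.
- timer: Flat lab timer 62x62x18 mm on the bench to the right, towards the robot. Origin under its centre. Not to be disturbed.
Mind the look-alikes: they are no part of the job. What is shaped like the tall_bottle but purple, red or turquoise is not meant.

How it is judged:
By the outcome, as a careful person would: the job done as asked, in the order asked, and still so for the second after the job is handed in, with the robot touching nothing.
It also fails if it takes over 72 s, if anything falls off the work surface, if the arm or the gripper's body presses on something with over 40 N, if the wrist force passes 120 N, or if a joint passes its speed limit or range.

## Working session

There is one attempt and no reset: what is moved stays moved. The work goes in short steps, Python scripts to look and compute and a tool call to move; the robot and the scene stay as the last step left them, time stands still between calls to the robot, and variables do not carry over. Pictures are saved under pics/ and viewed, and the job is handed in when it is done.

Besides the shell and the picture viewer there is one more tool, called after "Request:" as name([rows], argument=value, ...), one row to a line, values as JSON. jog_arm: Moves the arm, as the interface text tells. Its arguments: {"type":"object","properties":{"deltas":{"type":"array","items":{"type":"array"}},"squeeze":{"type":"number"}},"required":["deltas"]}

```bash
ls; mkdir -p pics
python3 - <<'E'
from station import ctrl,get_image,calibration
import cv2
o=ctrl.get_obs()
print(o)
for n in("side","top","wrist"):
    cv2.imwrite(f"pics/{n}0.png",cv2.cvtColor(get_image(n),cv2.COLOR_RGB2BGR)); print(n,calibration(n))
E
```

```text
pics
{'t': 0.0, 'q': array([-1.26602731e+00,  5.33518951e-02,  1.61430226e+00,  2.44933068e-05,
        1.47603802e+00, -1.19026999e-01]), 'dq': array([ 8.60320996e-04,  1.18463282e-03,  2.28273297e-05,  5.67853599e-05,
       -1.46321033e-03, -1.55646912e-03]), 'effort': array([ 7.21324377e-04, -3.93685341e+01, -3.70173061e+01, -1.44843816e-04,
        6.96506948e-03, -1.05076012e-06]), 'tool_pos': array([ 0.25681371, -0.5691017 ,  0.23006119]), 'tool_rot': array([-2.63781526e+00,  1.70381631e+00,  2.51265372e-03]), 'contact_force': array([0.2427674 , 0.18600867, 0.50326829]), 'wrist_torque': array([-0.00278474, -0.00311474,  0.01849874]), 'opening': 0.08527657111267423}
side {'mtx': array([[373.95702477,   0.        , 324.36511281],
       [  0.        , 373.95702477, 200.09972189],
       [  0.        ,   0.        ,   1.        ]]), 'k1': -0.0011401459956726795, 'origin': array([0.05571336, 0.74679111, 0.78645679]), 'rotation': array([ 0.34940505, -1.23861586, -2.28146082])}
top {'mtx': array([[380.1962406 ,   0.        , 320.8698033 ],
       [  0.        , 380.1962406 , 196.57533956],
       [  0.        ,   0.        ,   1.        ]]), 'k1': 0.0035245634425442184, 'origin': array([ 0.30796635, -0.07363412,  1.46179103]), 'rotation': array([ 0.15013164, -0.14051889, -1.55337721])}
wrist {'mtx': array([[354.76671663,   0.        , 319.9571327 ],
       [  0.        , 354.76671663, 194.92399381],
       [  0.        ,   0.        ,   1.        ]]), 'k1': -0.055697908676877066, 'tool_from_camera': array([[ 9.99999856e-01,  1.15657420e-04,  5.23243035e-04,
        -3.88669229e-04],
       [ 2.61028404e-04, -9.57890162e-01, -2.87134757e-01,
        -7.30158583e-02],
       [ 4.68000091e-04,  2.87134852e-01, -9.57890055e-01,
        -1.41162164e-01],
       [ 0.00000000e+00,  0.00000000e+00,  0.00000000e+00,
         1.00000000e+00]])}
```

View pics/side0.png

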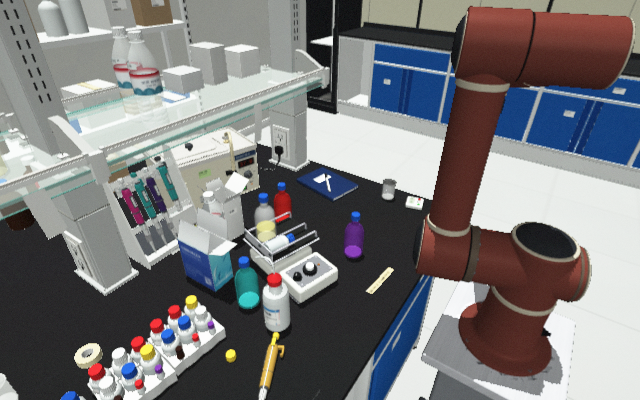

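View pics/top0.png

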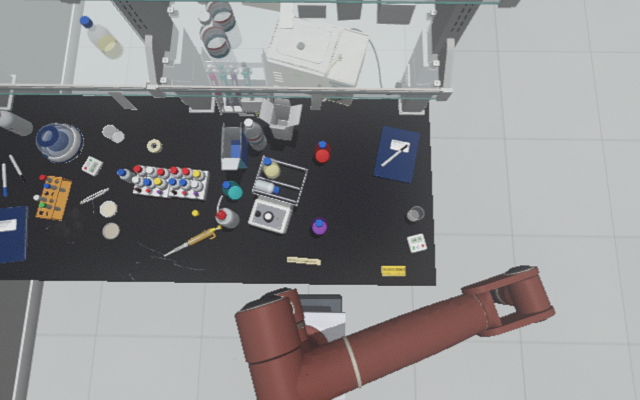

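View pics/wrist0.png

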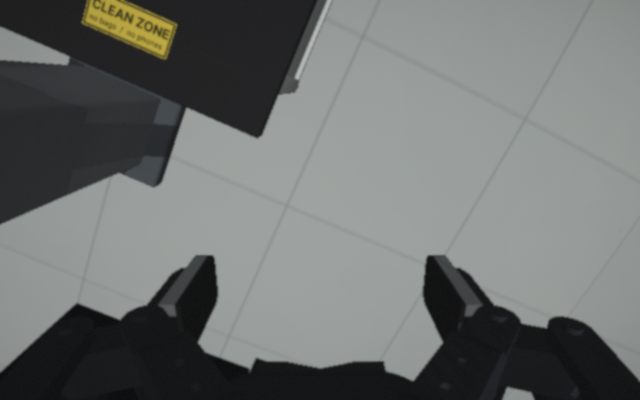

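Run:
```python
import cv2
a=cv2.imread("pics/top0.png")[130:260,200:360];cv2.imwrite("pics/topc.png",cv2.resize(a,None,fx=4.6,fy=4.6,interpolation=cv2.INTER_CUBIC))
a=cv2.imread("pics/side0.png")[170:340,170:390];cv2.imwrite("pics/sidec.png",cv2.resize(a,None,fx=3.5,fy=3.5,interpolation=cv2.INTER_CUBIC))
```

```text
(no output)
```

View pics/topc.png

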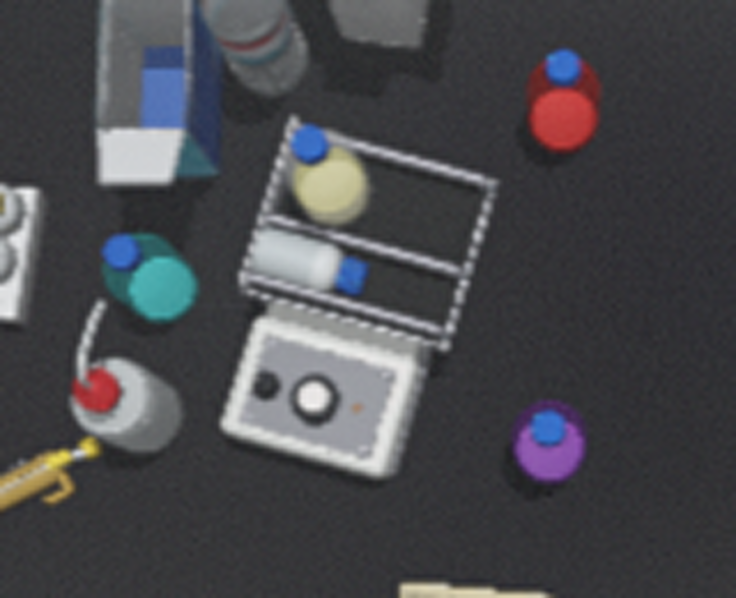

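View pics/sidec.png

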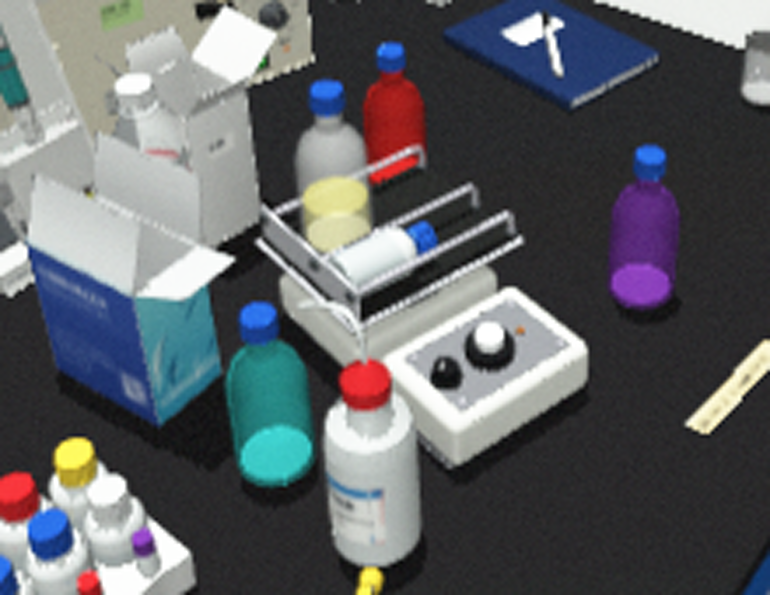

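```bash
cat > h.py <<'E'
import numpy as np,cv2
from scipy.spatial.transform import Rotation as R
from scipy.optimize import least_squares
from station import ctrl,get_image,calibration
def proj(n,P,cal=None,obs=None):
    c=cal or calibration(n); P=np.atleast_2d(P)
    if n=="wrist":
        T=c["tool_from_camera"]; pt=(P-obs["tool_pos"])@R.from_rotvec(obs["tool_rot"]).as_matrix()
        q=(pt-T[:3,3])@T[:3,:3]
    else: q=(P-c["origin"])@R.from_rotvec(c["rotation"]).as_matrix()
    s=np.c_[q[:,0],-q[:,1]]/(-q[:,2:3]); r2=(s**2).sum(1,keepdims=True); s=s*(1+c["k1"]*r2)
    m=c["mtx"]; return s*[m[0,0],m[1,1]]+m[:2,2]
def shot(name,cam,crop=None,f=1):
    o=ctrl.get_obs(); a=cv2.cvtColor(get_image(cam),cv2.COLOR_RGB2BGR)
    if crop: a=a[crop[1]:crop[3],crop[0]:crop[2]]
    cv2.imwrite(f"pics/{name}.png",cv2.resize(a,None,fx=f,fy=f,interpolation=cv2.INTER_CUBIC)); return o
def M2W(m,p):
    c,s=np.cos(m[2]),np.sin(m[2]); p=np.atleast_2d(p)
    return np.c_[m[0]+c*p[:,0]-s*p[:,1],m[1]+s*p[:,0]+c*p[:,1],p[:,2]]
E
python3 - <<'E'
from h import *
tp=lambda x,y:np.array([200+x/4.6,130+y/4.6]); sp=lambda x,y:np.array([170+x/3.5,170+y/3.5])
# triangulate
ct,cs=calibration("top"),calibration("side")
def tri(a,b):
    f=lambda p:np.r_[proj("top",p,ct)[0]-a,proj("side",p,cs)[0]-b]
    r=least_squares(f,[.5,0,.1]);return r.x,r.fun
for n,a,b in [("button",tp(314,398),sp(490,335)),("knob",tp(265,384),sp(446,366)),("cap",tp(308,143),sp(327,91))]: print(n,*tri(a,b))
obs=[]
# mixer pts mm
for P,t,s in [((12,133,68),tp(314,398),sp(490,335)),((55,133,70),tp(265,384),None),
 ((-77,-68,108),tp(493,183),sp(420,150)),((-77,8,108),tp(468,272),sp(474,190)),((-77,58,108),tp(446,330),sp(512,217)),
 ((88,-68,110),tp(293,125),None),((88,58,110),tp(248,281),None)]:
    P=np.array(P)/1000
    obs+= [("top",P,t)]+([("side",P,s)] if s is not None else [])
f=lambda m:np.concatenate([proj(n,M2W(m,P),ct if n=="top" else cs)[0]-u for n,P,u in obs])
best=min((least_squares(f,[.6,.0,y]) for y in(0,1.5,3,-1.5)),key=lambda r:r.cost)
print(best.x,np.degrees(best.x[2]));print(best.fun.reshape(-1,2).round(1))
m=best.x
g=lambda p:np.r_[proj("top",[*p,.235],ct)[0]-tp(308,143),proj("side",[*p,.235],cs)[0]-sp(327,91)]
r=least_squares(g,[.6,0]);d=r.x-m[:2];c,s=np.cos(m[2]),np.sin(m[2])
print("cap",r.x,r.fun,"mixer",c*d[0]+s*d[1],-s*d[0]+c*d[1])
E
```

```text
button [0.49342835 0.1303475  0.07373704] [-0.27128945 -0.60135224  0.47539022  0.1189488 ]
knob [0.5054751  0.17145529 0.06693124] [-0.3151957  -0.67167225  0.52011273  0.13438579]
cap [0.65795    0.11806117 0.23309661] [-0.14454651 -0.25111535  0.22517934  0.06858681]
[0.61823974 0.08437135 1.31575818] 75.38739051678664
[[ 0.2 -0.2]
 [ 0.9  1.6]
 [-0.4 -0.2]
 [-1.3 -0.9]
 [ 1.3 -1.6]
 [-1.5 -0.7]
 [ 1.3 -2. ]
 [-0.5 -0.3]
 [ 1.3 -2. ]
 [-0.8  0.2]
 [-1.2 -1.5]]
cap [0.65707685 0.11862918] [-0.40683147 -0.15846874  0.28093528 -0.32807214] mixer 0.04294762964670288 -0.028938233159360498
```

```bash
cat >> h.py <<'E'
m0=np.array([0.6182,0.0844,1.3158])
def delta(pw,Rw,o=None):
    o=o or ctrl.get_obs(); R0=R.from_rotvec(o["tool_rot"])
    rv=np.degrees((R0.inv()*Rw).as_rotvec()); t=R0.inv().apply(np.asarray(pw)-o["tool_pos"]); return rv.round(2),t.round(4)
def toolR(yawm,pitch=0,flip=1,m=m0):
    # tool x along flip*mixer x when vertical; pitch deg: tool z tips from down towards mixer +x
    xm=np.array([np.cos(m[2]),np.sin(m[2]),0]); z=np.array([0,0,1.])
    a=np.radians(pitch); tz=-z*np.cos(a)+xm*np.sin(a); tx=flip*(xm*np.cos(a)+z*np.sin(a)); ty=np.cross(tz,tx)
    return R.from_matrix(np.c_[tx,ty,tz])*R.from_euler('z',yawm,degrees=True)
E
python3 - <<'E'
from h import *
from scipy.optimize import fsolve
ct,cs=calibration("top"),calibration("side")
tp=lambda x,y:np.array([200+x/4.6,130+y/4.6]); sp=lambda x,y:np.array([170+x/3.5,170+y/3.5])
def W2M(p): d=np.array(p[:2])-m0[:2];c,s=np.cos(m0[2]),np.sin(m0[2]);return (c*d[0]+s*d[1],-s*d[0]+c*d[1])
def tri(a,b):
    f=lambda p:np.r_[proj("top",p,ct)[0]-a,proj("side",p,cs)[0]-b]
    r=least_squares(f,[.5,0,.1]);return r.x,abs(r.fun).max()
for n,a,b in [("purple",tp(549,427),sp(650,160)),("red",tp(564,66),sp(391,54)),("boxnearcorner",tp(99,182),sp(232,260)),("turq",tp(121,250),sp(258,318)),("wash cap",tp(96,390),sp(365,380)),("beaker",[415,208],[388,182]),("timer",[417,243],[414,203]),("whitebottle top",tp(213,10),sp(135,88)),("shelf front edge",[400,91],[327,78])]:
    x,e=tri(np.array(a),np.array(b));print(n,x.round(3),round(e,1),np.round(W2M(x),3))
g=lambda p:proj("top",[*p,.18],ct)[0]-tp(180,184); x=fsolve(g,[.6,.1]);print("box corner z.18",x,W2M(x))
o=ctrl.get_obs();print(R.from_rotvec(o["tool_rot"]).as_matrix().round(3))
for fl in(1,-1): print(fl,delta([.657,.119,.33],toolR(0,0,fl)))
E
```

```text
purple [ 0.463 -0.059  0.143] 0.3 [-0.178  0.114]
red [ 0.749 -0.067  0.144] 0.3 [-0.114 -0.164]
boxnearcorner [0.625 0.272 0.188] 3.6 [0.183 0.041]
turq [0.595 0.272 0.146] 0.2 [0.176 0.069]
wash cap [0.487 0.283 0.156] 0.6 [0.159 0.177]
beaker [ 0.525 -0.414  0.068] 1.5 [-0.506 -0.036]
timer [ 0.408 -0.43   0.006] 0.6 [-0.551  0.074]
whitebottle top [0.77  0.2   0.234] 3.6 [ 0.151 -0.118]
shelf front edge [ 0.779 -0.301  0.45 ] 11.8 [-0.333 -0.253]
box corner z.18 [0.63893918 0.22140298] (np.float64(0.1378041743942003), np.float64(0.014489323188158626))
[[ 0.411 -0.912 -0.   ]
 [-0.912 -0.411  0.001]
 [-0.002 -0.    -1.   ]]
1 (array([-1.1000e-01,  3.0000e-02, -1.4111e+02]), array([-0.463 , -0.6478, -0.0988]))
-1 (array([2.000e-02, 9.000e-02, 3.889e+01]), array([-0.463 , -0.6478, -0.0988]))
```

Request:
jog_arm([
  [[0, 0, -70], [-0.23, -0.32, -0.15], 0.0854],
  [[0, 0, -70], [-0.23, -0.32, -0.15], 0.0854],
  [[0, 0, -70], [-0.23, -0.32, -0.15], 0.0854],
  [[0, 0, -70], [-0.23, -0.32, -0.15], 0.0854],
  [[0, 0, -70], [-0.23, -0.32, -0.15], 0.0854],
  [[0, 0, -70], [-0.23, -0.32, -0.15], 0.0854],
  [[0, 0, -70], [-0.23, -0.32, -0.15], 0.0854],
  [[0, 0, -70], [-0.23, -0.32, -0.15], 0.0854],
  [[0, 0, -70], [-0.23, -0.32, -0.15], 0.0854],
  [[0, 0, -70], [-0.23, -0.32, -0.15], 0.0854],
  [[0, 0, -70], [-0.23, -0.32, -0.15], 0.0854],
  [[0, 0, -70], [-0.23, -0.32, -0.15], 0.0854],
])

```text
t: 1.15
tool_pos: [0.4552, -0.2269, 0.3827]
tool_rot: [3.138, 0.123, 0.003]
contact_force: [-1.1, -0.4, -0.3]
opening: 0.0854
```

Run:
```python
from h import *
o=ctrl.get_obs();print(o["q"],o["t"])
print(delta([.63,.08,.38],toolR(0,0,1)))
```

```text
[-6.08714611e-01 -2.72465385e-01  1.66568595e+00 -4.78721827e-05
  1.74584419e+00 -6.86810003e-01] 1.15
(array([ 1.500e-01, -4.000e-02, -7.092e+01]), array([ 0.1982, -0.2923,  0.0026]))
```

Request:
jog_arm([
  [[0, 0, -71], [0.198, -0.292, 0], 0.0854],
  [[0, 0, -71], [0.198, -0.292, 0], 0.0854],
  [[0, 0, -71], [0.198, -0.292, 0], 0.0854],
  [[0, 0, -71], [0.198, -0.292, 0], 0.0854],
  [[0, 0, -71], [0.198, -0.292, 0], 0.0854],
  [[0, 0, -71], [0.198, -0.292, 0], 0.0854],
  [[0, 0, -71], [0.198, -0.292, 0], 0.0854],
  [[0, 0, -71], [0.198, -0.292, 0], 0.0854],
  [[0, 0, -71], [0.198, -0.292, 0], 0.0854],
  [[0, 0, -71], [0.198, -0.292, 0], 0.0854],
  [[0, 0, -71], [0.198, -0.292, 0], 0.0854],
  [[0, 0, -71], [0.198, -0.292, 0], 0.0854],
])

```text
t: 2.15
tool_pos: [0.6297, 0.0761, 0.3798]
tool_rot: [-2.492, -1.912, 0.004]
contact_force: [1.1, -0.5, 0.2]
opening: 0.0856
```

Run:
```python
from h import *
o=shot("w1","wrist");print(o["q"],o["t"],o["tool_pos"],o["tool_rot"])
import pickle;pickle.dump(o,open("w1.pkl","wb"))
```

```text
[ 3.23766612e-03  3.11366866e-02  1.39200721e+00 -6.17566915e-04
  1.72082704e+00 -1.30574119e+00] 2.15 [0.62970965 0.07606851 0.37976182] [-2.49173787 -1.91176064  0.00355164]
```

View pics/w1.png

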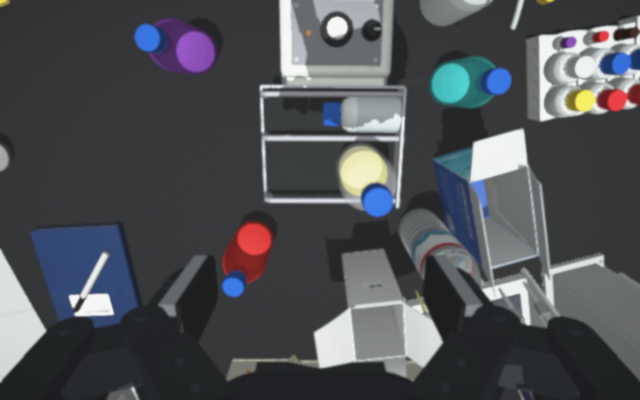

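Run:
```python
import cv2
a=cv2.imread("pics/w1.png")[0:225,240:430];cv2.imwrite("pics/w1c.png",cv2.resize(a,None,fx=2.66,fy=2.66,interpolation=cv2.INTER_CUBIC))
a=cv2.imread("pics/w1.png")[70:225,250:430];cv2.imwrite("pics/w1d.png",cv2.resize(a,None,fx=3.8,fy=3.8,interpolation=cv2.INTER_CUBIC))
```

```text
(no output)
```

View pics/w1d.png

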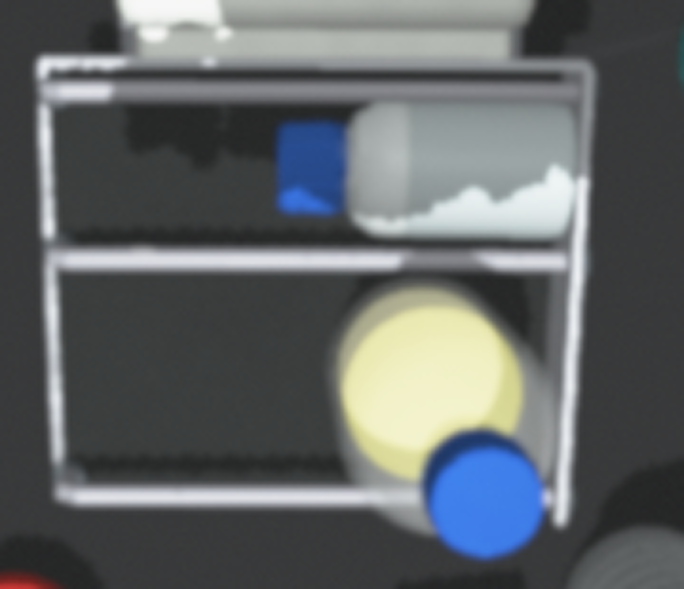

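View pics/w1c.png

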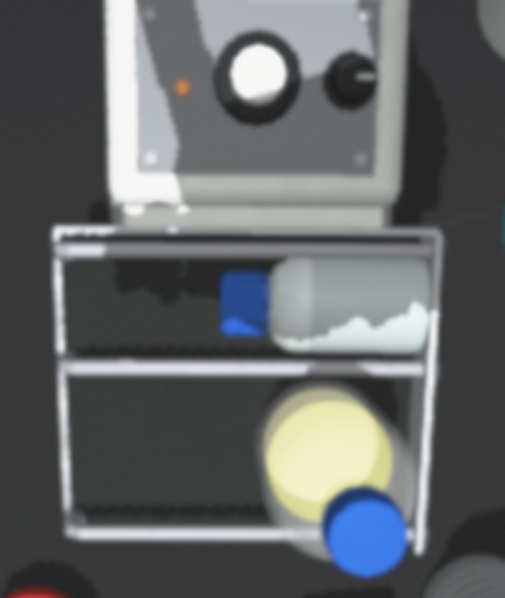

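Run:
```python
from h import *
import pickle
o=pickle.load(open("w1.pkl","rb"))
ct,cs,cw=[calibration(n) for n in("top","side","wrist")];C=dict(top=ct,side=cs,wrist=cw)
tp=lambda x,y:np.array([200+x/4.6,130+y/4.6]); sp=lambda x,y:np.array([170+x/3.5,170+y/3.5])
wd=lambda x,y:np.array([250+x/3.8,70+y/3.8]); wc=lambda x,y:np.array([240+x/2.66,y/2.66])
pr=lambda n,P:proj(n,P,C[n],o)[0]
def tri(l):
    r=least_squares(lambda p:np.concatenate([pr(n,p)-u for n,u in l]),[.5,0,.1]);return r.x.round(4),r.fun.round(1)
print("button",tri([("top",tp(314,398)),("side",sp(490,335)),("wrist",wc(258,72))]))
print("cap",tri([("top",tp(308,143)),("side",sp(327,91)),("wrist",wd(485,500))]))
obs=[((-77,58,109),wd(45,92)),((-77,8,109),wd(52,260)),((-77,-68,109),wd(58,495)),((-80,68,85),wd(42,66)),((55,133,70),wc(350,80))]
def f(m):
    r=[pr("wrist",M2W(m,np.array(P)/1e3))-u for P,u in obs]
    # button height free
    P=M2W(m,np.array([.012,.133,m[3]])); r+=[pr("wrist",P)-wc(258,72),pr("top",P)-tp(314,398),pr("side",P)-sp(490,335)]
    return np.concatenate(r)
b=least_squares(f,[*m0,.07]);print(b.x,np.degrees(b.x[2]));print(b.fun.reshape(-1,2).round(1))
m=b.x
k=least_squares(lambda p:np.concatenate([pr("top",[*p,.235])-tp(308,143),pr("side",[*p,.235])-sp(327,91),pr("wrist",[*p,.235])-wd(485,500)]),[.6,.1])
for p in(k.x,least_squares(lambda p:pr("wrist",[*p,.235])-wd(485,500),[.6,.1]).x):
    d=p-m[:2];c,s=np.cos(m[2]),np.sin(m[2]);print("cap",p,c*d[0]+s*d[1],-s*d[0]+c*d[1])
print(k.fun.round(1))
for P in [(85,y,116) for y in(68,-78)]+[(95,y,116) for y in(68,-78)]: print(P,((pr("wrist",M2W(m,np.array(P)/1e3))-[250,70])*3.8).round())
```

```text
button (array([0.4951, 0.1322, 0.0735]), array([-0.8, -1. , -0.4,  0.3, -0.5, -0.3]))
cap (array([0.6598, 0.1188, 0.2336]), array([-0.4, -0.8, -0.5, -0.2, -0.2, -0.3]))
[0.62204597 0.08875978 1.32116146 0.07406569] 75.69697554881002
[[-2.   0.8]
 [-1.4  1. ]
 [ 0.7  1.5]
 [-0.9 -1.3]
 [ 2.3 -2.4]
 [ 0.6  0.3]
 [-1.  -1.4]
 [-0.9  0.2]]
cap [0.65929905 0.1187253 ] 0.038240056782328 -0.028695344695712357
cap [0.65961661 0.11881821] 0.03840853220548288 -0.02898011071593856
[-0.4 -0.8 -0.4 -0.6 -0.2 -0.3]
(85, 68, 116) [592.  53.]
(85, -78, 116) [568. 531.]
(95, 68, 116) [626.  53.]
(95, -78, 116) [599. 531.]
```

```bash
sed -i 's/^m0=.*/m0=np.array([0.6212,0.0875,1.3205])/' h.py
cat >> h.py <<'E'
B=np.array([.6595,.1188]); xm=np.array([np.cos(m0[2]),np.sin(m0[2])])
def tcp(th,h=.118,B=B,dx=0,dz=0):
    a=np.radians(th); s=-.03+.03*np.cos(a)-h*np.sin(a)+dx; z=.085+.03*np.sin(a)+h*np.cos(a)+dz
    return np.r_[B+xm*s,z]
E
python3 - <<'E'
from h import *
print(tcp(0),tcp(90)); print(delta(tcp(90,dz=.13),toolR(0,65)))
E
```

```text
[0.6595 0.1188 0.203 ] [ 0.62284172 -0.02458818  0.115     ]
(array([ 0.31, 65.05, -0.64]), array([-0.0987,  0.0197,  0.1353]))
```

Request:
jog_arm([
  [[0, 7, 0], [-0.02, 0.02, 0.01], 0.0854],
  [[0, 14, 0], [-0.04, 0.02, 0.03], 0.0854],
  [[0, 21, 0], [-0.06, 0.02, 0.05], 0.0854],
  [[0, 28, 0], [-0.08, 0.02, 0.07], 0.0854],
  [[0, 35, 0], [-0.1, 0.02, 0.09], 0.0854],
  [[0, 42, 0], [-0.1, 0.02, 0.11], 0.0854],
  [[0, 49, 0], [-0.1, 0.02, 0.135], 0.0854],
  [[0, 56, 0], [-0.1, 0.02, 0.135], 0.0854],
  [[0, 63, 0], [-0.1, 0.02, 0.135], 0.0854],
  [[0, 65, 0], [-0.1, 0.02, 0.135], 0.0854],
  [[0, 65, 0], [-0.1, 0.02, 0.135], 0.0854],
])

```text
t: 3.12
tool_pos: [0.6221, -0.0264, 0.2429]
tool_rot: [-1.753, -1.337, -1.111]
contact_force: [0.8, -0.5, -0.4]
opening: 0.0856
```

Run:
```python
from h import *
o=ctrl.get_obs();print(o["q"],o["t"]);print(delta(tcp(90,dz=.13),toolR(0,65)));print(delta(tcp(90,dz=.0),toolR(0,65)))
shot("s2","side")
```

```text
[-0.5732229   0.17534225  1.7421598   1.05279628  1.69199051 -2.01088463] 3.1167
(array([ 0.43, -0.09, -0.7 ]), array([0.0027, 0.0002, 0.0008]))
(array([ 0.43, -0.09, -0.7 ]), array([-0.1152,  0.0012,  0.0556]))
```

View pics/s2.png

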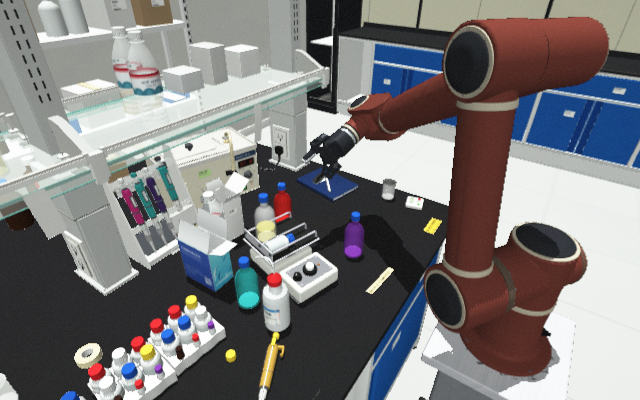

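Run:
```python
from h import *
print(delta(tcp(0,dz=.1),toolR(0,0)))
for k in np.linspace(0.25,1,4):
    p=ctrl.get_obs()["tool_pos"]; 
print(delta(p+[0,0,.1],toolR(0,35)))
```

```text
(array([  0.12, -64.98,  -0.68]), array([ 0.1159, -0.0022,  0.1106]))
(array([  0.31, -29.98,  -0.59]), array([ 0.0906, -0.0004, -0.0423]))
```

Request:
jog_arm([
  [[0, -7, 0], [0.03, 0, -0.014], 0.0854],
  [[0, -14, 0], [0.06, 0, -0.028], 0.0854],
  [[0, -21, 0], [0.09, 0, -0.042], 0.0854],
  [[0, -28, 0], [0.095, 0, -0.01], 0.0854],
  [[0, -35, -0.3], [0.1, 0, 0.02], 0.0854],
  [[0, -42, -0.4], [0.105, -0.001, 0.05], 0.0854],
  [[0, -49, -0.5], [0.11, -0.002, 0.08], 0.0854],
  [[0, -56, -0.6], [0.116, -0.002, 0.1106], 0.0854],
  [[0, -63, -0.7], [0.116, -0.002, 0.1106], 0.0854],
  [[0, -65, -0.7], [0.116, -0.002, 0.1106], 0.0854],
  [[0, -65, -0.7], [0.116, -0.002, 0.1106], 0.0854],
])

```text
t: 4.08
tool_pos: [0.6601, 0.1237, 0.307]
tool_rot: [2.469, 1.93, 0.01]
contact_force: [0.3, 0.5, 1.0]
opening: 0.0853
```

Run:
```python
from h import *
o=shot("w3","wrist");print(o["q"],o["t"]);print(delta(tcp(0),toolR(0,0)))
print(proj("wrist",[*B,.235],None,o))
```

```text
[ 0.07576927  0.12227021  1.4142406  -0.0030417   1.59544518 -1.25136576] 4.0833
(array([ 0.54, -0.07,  0.27]), array([-0.0035, -0.0006,  0.1036]))
[[311.850673   209.34352587]]
```

View pics/w3.png

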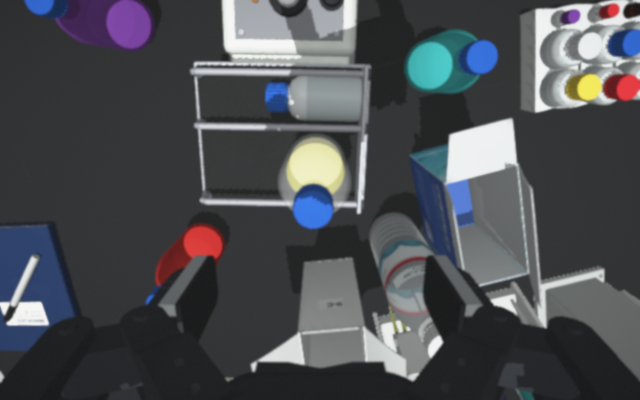

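Request:
jog_arm([
  [[0.5, 0, 0.3], [-0.003, 0, 0.035], 0.0854],
  [[0.5, 0, 0.3], [-0.003, 0, 0.07], 0.0854],
  [[0.5, 0, 0.3], [-0.003, 0, 0.104], 0.0854],
  [[0.5, 0, 0.3], [-0.003, 0, 0.104], 0.06],
  [[0.5, 0, 0.3], [-0.003, 0, 0.104], 0.06],
  [[0.5, 0, 0.3], [-0.003, 0, 0.104], 0.06],
  [[0.5, 0, 0.3], [-0.003, 0, 0.104], 0.06],
], squeeze=20)

```text
t: 4.72
tool_pos: [0.6615, 0.117, 0.2051]
tool_rot: [2.483, 1.922, 0.006]
contact_force: [0.1, 0.8, 0.6]
opening: 0.0599
```

Run:
```python
from h import *
o=shot("w4","wrist");print(o["opening"],o["contact_force"]);print(delta(tcp(0),toolR(0,0)))
```

```text
0.05993637046598008 [0.06037875 0.79791344 0.63780721]
(array([ 0.2 , -0.12, -0.17]), array([ 0.001 , -0.0023,  0.002 ]))
```

View pics/w4.png

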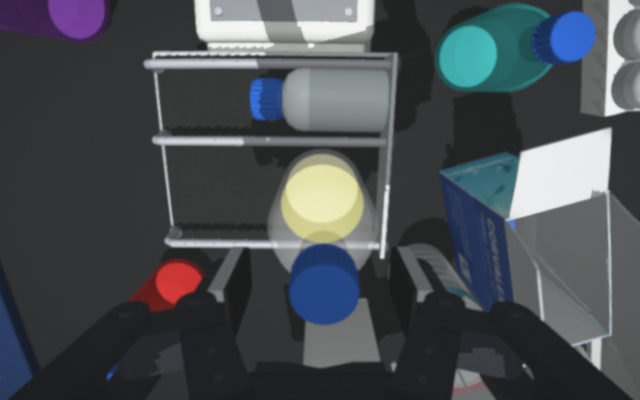

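Run:
```python
from h import *
def rel(th0,th,ph0,ph,h=.118):
    f=lambda t:np.array([.03*np.cos(np.radians(t))-h*np.sin(np.radians(t)),0,-.03*np.sin(np.radians(t))-h*np.cos(np.radians(t))])
    d=f(th)-f(th0); return R.from_euler('y',-ph0,degrees=True).apply(d)
for t in range(2,20,2): print([[0,t,0],rel(0,t,0,t).round(4).tolist(),.042],end=", ")
```

```text
[[0, 2, 0], [-0.0041, 0.0, -0.001], 0.042], [[0, 4, 0], [-0.0083, 0.0, -0.0018], 0.042], [[0, 6, 0], [-0.0125, 0.0, -0.0025], 0.042], [[0, 8, 0], [-0.0167, 0.0, -0.003], 0.042], [[0, 10, 0], [-0.0209, 0.0, -0.0034], 0.042], [[0, 12, 0], [-0.0252, 0.0, -0.0037], 0.042], [[0, 14, 0], [-0.0294, 0.0, -0.0038], 0.042], [[0, 16, 0], [-0.0337, 0.0, -0.0037], 0.042], [[0, 18, 0], [-0.0379, 0.0, -0.0035], 0.042],
```

Request:
jog_arm([
  [[0, 0, 0], [0, -0.002, 0.001], 0.042],
  [[0, 0, 0], [0, -0.002, 0.001], 0.042],
  [[0, 0, 0], [0, -0.002, 0.001], 0.042],
  [[0, 2, 0], [-0.004, -0.002, 0], 0.042],
  [[0, 4, 0], [-0.008, -0.002, -0.001], 0.042],
  [[0, 6, 0], [-0.0125, -0.002, -0.0015], 0.042],
  [[0, 8, 0], [-0.0165, -0.002, -0.002], 0.042],
  [[0, 10, 0], [-0.021, -0.002, -0.0025], 0.042],
  [[0, 12, 0], [-0.025, -0.002, -0.003], 0.042],
  [[0, 12, 0], [-0.025, -0.002, -0.003], 0.042],
])

```text
t: 5.6
tool_pos: [0.6512, 0.0925, 0.2037]
tool_rot: [-2.374, -1.836, -0.248]
contact_force: [0.4, 1.1, -0.7]
opening: 0.0418
```

Run:
```python
from h import *
o=shot("w5","wrist");print(o["opening"],o["contact_force"],o["tool_pos"],tcp(12));print(delta(tcp(12),toolR(0,12)))
shot("s5","side",(220,170,360,290),5)
```

```text
0.041795242416703286 [ 0.41854432  1.08377571 -0.74665928] [0.65123574 0.09253144 0.20370525] [0.65326087 0.09439577 0.20665877]
(array([-0.1 ,  0.02, -0.22]), array([ 0.0023,  0.0016, -0.0025]))
```

View pics/w5.png

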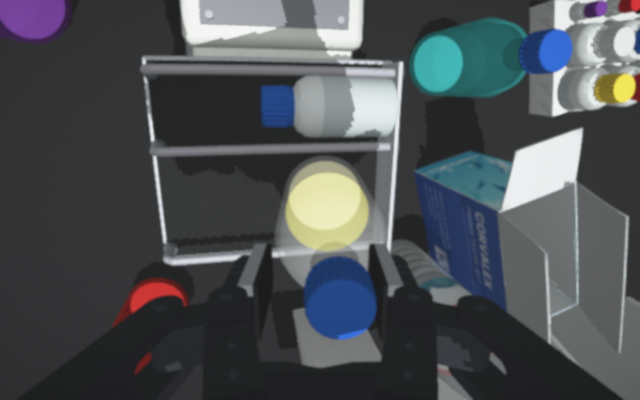

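View pics/s5.png

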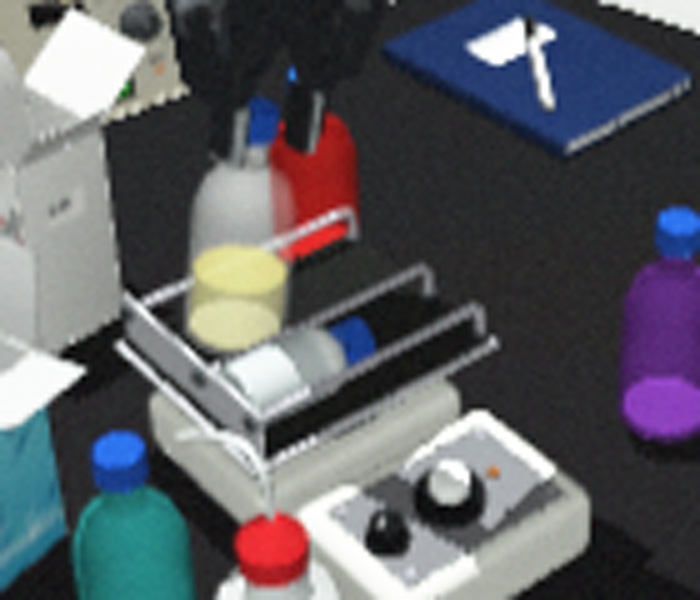

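```bash
cat >> h.py <<'E'
def rel(th0,th,ph0,h=.118):
    f=lambda t:np.array([.03*np.cos(np.radians(t))-h*np.sin(np.radians(t)),0,-.03*np.sin(np.radians(t))-h*np.cos(np.radians(t))])
    return R.from_euler('y',-ph0,degrees=True).apply(f(th)-f(th0))
E
python3 - <<'E'
from h import *
for t in range(14,38,2): print([[0,t-12,0],rel(12,t,12).round(4).tolist(),.042],end=", ")
E
```

```text
[[0, 2, 0], [-0.0041, 0.0, -0.001], 0.042], [[0, 4, 0], [-0.0083, 0.0, -0.0018], 0.042], [[0, 6, 0], [-0.0125, 0.0, -0.0025], 0.042], [[0, 8, 0], [-0.0167, 0.0, -0.003], 0.042], [[0, 10, 0], [-0.0209, 0.0, -0.0034], 0.042], [[0, 12, 0], [-0.0252, 0.0, -0.0037], 0.042], [[0, 14, 0], [-0.0294, 0.0, -0.0038], 0.042], [[0, 16, 0], [-0.0337, 0.0, -0.0037], 0.042], [[0, 18, 0], [-0.0379, 0.0, -0.0035], 0.042], [[0, 20, 0], [-0.0422, 0.0, -0.0031], 0.042], [[0, 22, 0], [-0.0464, 0.0, -0.0026], 0.042], [[0, 24, 0], [-0.0506, 0.0, -0.002], 0.042],
```

Request:
jog_arm([
  [[0, 2, 0], [-0.004, 0.001, -0.002], 0.042],
  [[0, 4, 0], [-0.008, 0.001, -0.003], 0.042],
  [[0, 6, 0], [-0.0125, 0.001, -0.0045], 0.042],
  [[0, 8, 0], [-0.0165, 0.001, -0.005], 0.042],
  [[0, 10, 0], [-0.021, 0.001, -0.0055], 0.042],
  [[0, 12, 0], [-0.025, 0.001, -0.006], 0.042],
  [[0, 14, 0], [-0.0295, 0.001, -0.006], 0.042],
  [[0, 16, 0], [-0.0335, 0.001, -0.006], 0.042],
  [[0, 18, 0], [-0.038, 0.001, -0.0055], 0.042],
  [[0, 18, 0], [-0.038, 0.001, -0.0055], 0.042],
])

```text
t: 6.53
tool_pos: [0.6423, 0.0558, 0.2]
tool_rot: [-2.183, -1.688, -0.58]
contact_force: [0.1, 0.2, -0.1]
opening: 0.0421
```

Run:
```python
from h import *
o=shot("w6","wrist");print(o["opening"],o["contact_force"],o["q"]);print(delta(tcp(30),toolR(0,30)))
shot("s6","side",(220,170,360,290),5)
```

```text
0.04214202736818591 [ 0.09225593  0.24163393 -0.071843  ] [-0.25138417  0.07666827  1.70460625  0.53226105  1.39174862 -1.67317312]
(array([-0.12,  0.08, -0.24]), array([ 0.0024,  0.0009, -0.0006]))
```

View pics/s6.png

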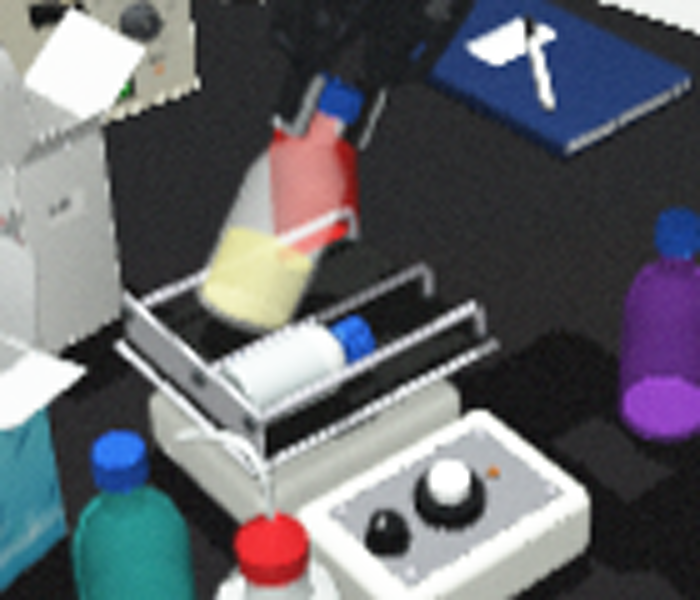

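View pics/w6.png

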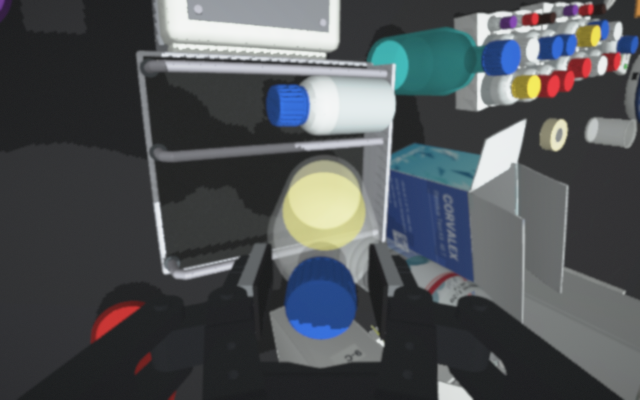

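Request:
jog_arm([
  [[0, 2, 0], [-0.003, 0.001, -0.001], 0.042],
  [[0, 4, 0], [-0.0065, 0.001, -0.002], 0.042],
  [[0, 6, 0], [-0.011, 0.001, -0.0025], 0.042],
  [[0, 8, 0], [-0.015, 0.001, -0.003], 0.042],
  [[0, 10, 0], [-0.019, 0.001, -0.0035], 0.042],
  [[0, 12, 0], [-0.0235, 0.001, -0.004], 0.042],
  [[0, 14, 0], [-0.0275, 0.001, -0.004], 0.042],
  [[0, 16, 0], [-0.032, 0.001, -0.004], 0.042],
  [[0, 18, 0], [-0.036, 0.001, -0.0035], 0.042],
  [[0, 20, 0], [-0.0405, 0.001, -0.003], 0.042],
  [[0, 22, 0], [-0.0445, 0.001, -0.0025], 0.042],
  [[0, 24, 0], [-0.0485, 0.001, -0.002], 0.042],
])

```text
t: 7.63
tool_pos: [0.6334, 0.015, 0.1789]
tool_rot: [-1.889, -1.465, -0.961]
contact_force: [0.8, -0.4, -0.6]
opening: 0.0419
```

Run:
```python
from h import *
o=shot("s7","side",(220,170,360,290),5);print(o["opening"],o["contact_force"],o["q"]);print(delta(tcp(54),toolR(0,54)))
```

```text
0.041923458122025484 [ 0.75455863 -0.41741332 -0.60113971] [-0.4611495   0.18053318  1.76860213  0.91456404  1.5113925  -1.99560592]
(array([-0.08, -0.03, -0.3 ]), array([ 0.0015,  0.0003, -0.001 ]))
```

View pics/s7.png

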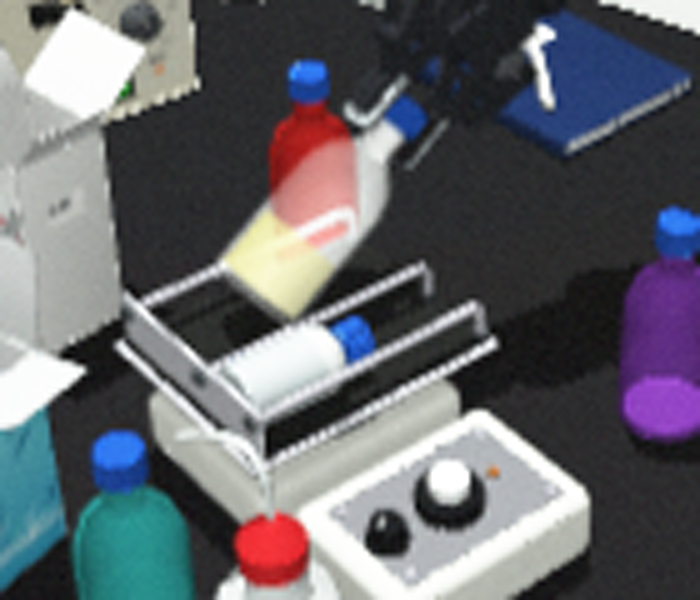

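Request:
jog_arm([
  [[0, 2, 0], [-0.003, 0, -0.0015], 0.042],
  [[0, 4, 0], [-0.007, 0, -0.0025], 0.042],
  [[0, 6, 0], [-0.0115, 0, -0.003], 0.042],
  [[0, 8, 0], [-0.0155, 0, -0.0035], 0.042],
  [[0, 10, 0], [-0.0195, 0, -0.004], 0.042],
  [[0, 12, 0], [-0.024, 0, -0.0045], 0.042],
  [[0, 14, 0], [-0.028, 0, -0.0045], 0.042],
  [[0, 16, 0], [-0.0325, 0, -0.0045], 0.042],
  [[0, 18, 0], [-0.0365, 0, -0.004], 0.042],
  [[0, 20, 0], [-0.041, 0, -0.0035], 0.042],
  [[0, 21, 0], [-0.043, 0, -0.0035], 0.042],
  [[0, 22, 0], [-0.045, 0, -0.003], 0.042],
])

```text
t: 8.68
tool_pos: [0.6255, -0.0136, 0.1433]
tool_rot: [-1.592, -1.23, -1.243]
contact_force: [-0.5, -2.2, -1.0]
opening: 0.0418
```

Run:
```python
from h import *
o=shot("s8","side",(220,170,360,290),5);print(o["opening"],o["contact_force"],o["q"]);print(delta(tcp(76),toolR(0,76)))
for t in range(78,94,2): print([[0,t-76,0],rel(76,t,76).round(4).tolist(),.042],end=", ")
```

```text
0.041777051048182134 [-0.5045282  -2.19680468 -0.97298113] [-0.57943029  0.40006896  1.76418133  1.1848028   1.69589766 -2.22520944]
(array([ 0.09, -0.14, -0.31]), array([ 0.    ,  0.0004, -0.0005]))
[[0, 2, 0], [-0.0041, 0.0, -0.001], 0.042], [[0, 4, 0], [-0.0083, 0.0, -0.0018], 0.042], [[0, 6, 0], [-0.0125, 0.0, -0.0025], 0.042], [[0, 8, 0], [-0.0167, 0.0, -0.003], 0.042], [[0, 10, 0], [-0.0209, 0.0, -0.0034], 0.042], [[0, 12, 0], [-0.0252, 0.0, -0.0037], 0.042], [[0, 14, 0], [-0.0294, 0.0, -0.0038], 0.042], [[0, 16, 0], [-0.0337, 0.0, -0.0037], 0.042],
```

View pics/s8.png

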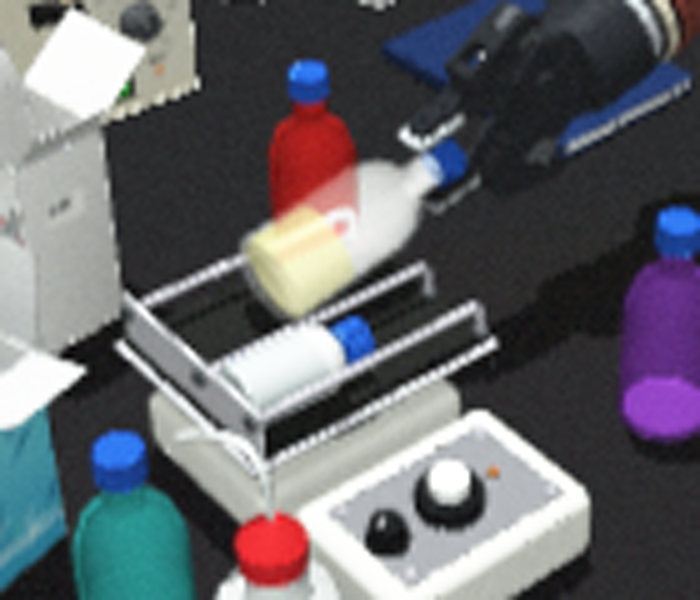

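Request:
jog_arm([
  [[0, 1.5, 0], [-0.003, 0, -0.001], 0.042],
  [[0, 3, 0], [-0.006, 0, -0.0015], 0.042],
  [[0, 4.5, 0], [-0.0095, 0, -0.002], 0.042],
  [[0, 6, 0], [-0.0125, 0, -0.0025], 0.042],
  [[0, 7.5, 0], [-0.0155, 0, -0.003], 0.042],
  [[0, 8.5, 0], [-0.0185, 0, -0.003], 0.042],
  [[0, 9.5, 0], [-0.022, 0, -0.0035], 0.042],
  [[0, 10.5, 0], [-0.025, 0, -0.0035], 0.042],
  [[0, 11, 0], [-0.028, 0, -0.0035], 0.042],
  [[0, 11, 0], [-0.03, 0, -0.0035], 0.042],
  [[0, 11, 0], [-0.03, 0, -0.0035], 0.042],
])

```text
t: 9.65
tool_pos: [0.6229, -0.0236, 0.1155]
tool_rot: [-1.437, -1.11, -1.361]
contact_force: [0.1, -0.0, -0.0]
opening: 0.0422
```

Run:
```python
from h import *
o=shot("s9","side",(220,170,360,290),5);print(o["opening"],o["contact_force"],o["q"],o["tool_pos"]);print(delta(tcp(90),toolR(0,87)))
shot("w9","wrist")
```

```text
0.042242668376809504 [ 0.11242977 -0.02357884 -0.03061873] [-0.60702012  0.55123605  1.73241561  1.29389695  1.80152487 -2.32234513] [ 0.6229319  -0.02362661  0.11550272]
(array([ 0.1 , -0.02, -0.14]), array([-0.0009,  0.    , -0.0009]))
```

View pics/s9.png

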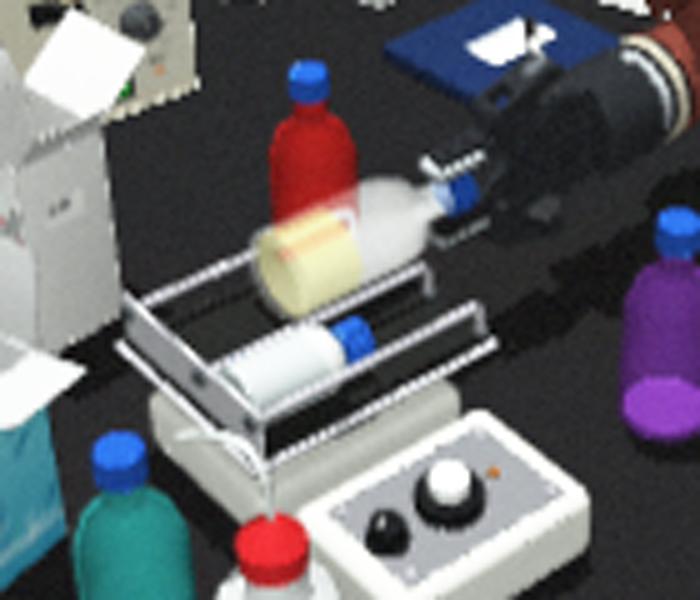

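View pics/w9.png

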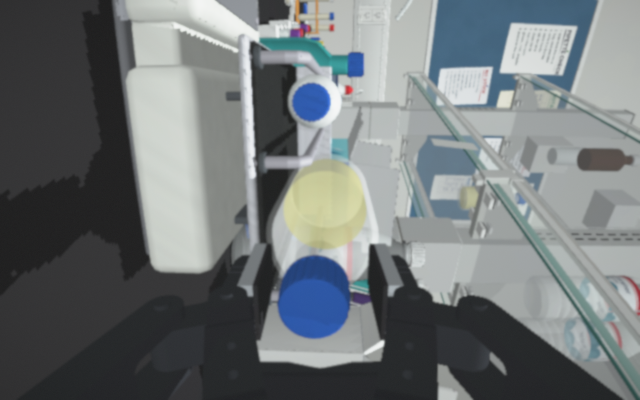

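Request:
jog_arm([
  [[0, 0, 0], [0, 0, -0.015], 0.042],
  [[0, 0, 0], [0, 0, -0.035], 0.042],
  [[0, 0, 0], [0, 0, -0.06], 0.042],
  [[0, 0, 0], [0, 0, -0.06], 0.0],
  [[0, 0, 0], [0, 0, -0.06], 0.0],
  [[0, 0, 0], [0, 0, -0.06], 0.0],
  [[0, 0, 0], [0, 0, -0.06], 0.0],
  [[0, 0, 0], [0, 0, -0.06], 0.0],
  [[0, 0, 0], [0, 0, -0.06], 0.0],
])

```text
t: 10.5
tool_pos: [0.6079, -0.0809, 0.1188]
tool_rot: [-1.436, -1.111, -1.36]
contact_force: [-0.3, -0.2, -0.5]
opening: 0.0001
```

Run:
```python
from h import *
o=shot("s10","side",(220,170,360,290),5);print(o["opening"],o["contact_force"]);
P=np.r_[M2W(m0,[-.150,-.029,.118])[0]];print(P,delta(P,toolR(0,87)));P=np.r_[M2W(m0,[-.065,-.030,.118])[0]];print(P,delta(P,toolR(0,87)))
shot("w10","wrist")
```

```text
0.0001374888757562158 [-0.28913086 -0.16192656 -0.4933995 ]
[ 0.61214267 -0.0650089   0.118     ] (array([ 0.06, -0.01, -0.17]), array([0.    , 0.0001, 0.0165]))
[0.63416525 0.01709473 0.118     ] (array([ 0.06, -0.01, -0.17]), array([0.0045, 0.001 , 0.1014]))
```

View pics/s10.png

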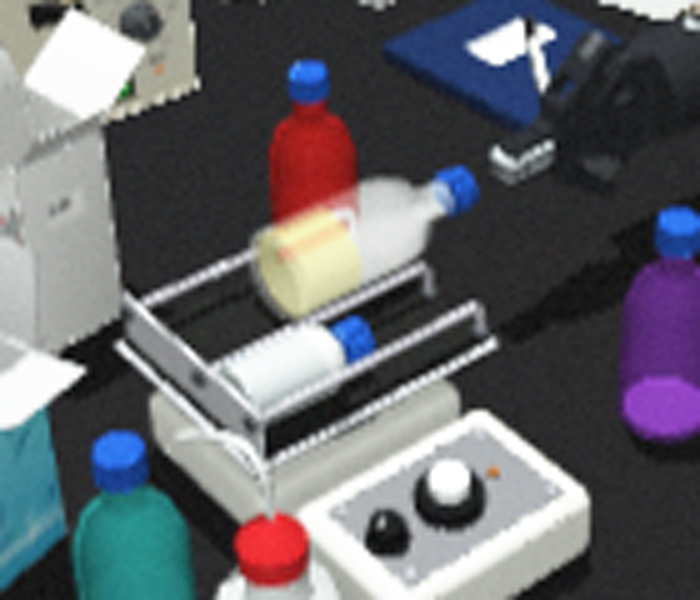

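View pics/w10.png

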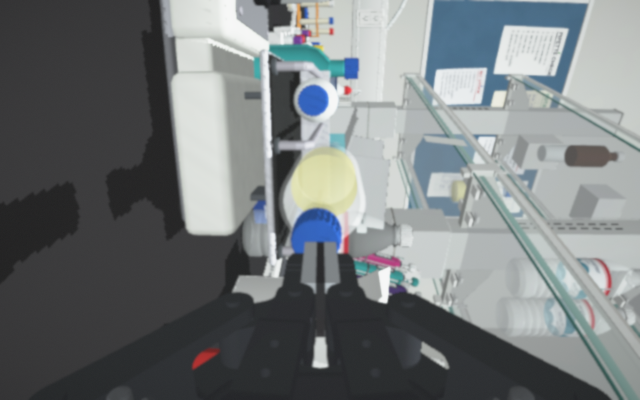

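Request:
jog_arm([
  [[0, 0, 0], [0, 0, 0.006], 0],
  [[0, 0, 0], [0, 0, 0.012], 0],
  [[0, 0, 0], [0, 0, 0.018], 0],
  [[0, 0, 0], [0.001, 0, 0.026], 0],
  [[0, 0, 0], [0.001, 0, 0.034], 0],
  [[0, 0, 0], [0.002, 0, 0.042], 0],
  [[0, 0, 0], [0.002, 0, 0.05], 0],
  [[0, 0, 0], [0.003, 0, 0.058], 0],
  [[0, 0, 0], [0.003, 0, 0.066], 0],
  [[0, 0, 0], [0.004, 0, 0.074], 0],
  [[0, 0, 0], [0.004, 0, 0.082], 0],
  [[0, 0, 0], [0.004, 0, 0.088], 0],
])

```text
t: 11.6
tool_pos: [0.6301, 0.0046, 0.1183]
tool_rot: [-1.436, -1.111, -1.361]
contact_force: [0.2, -3.0, 0.5]
opening: 0.0003
```

Run:
```python
from h import *
o=shot("s11","side",(220,170,360,290),5);print(o["opening"],o["contact_force"],o["q"]);
P=np.r_[M2W(m0,[-.065,-.030,.118])[0]];print(P,delta(P,toolR(0,87)))
```

```text
0.00032966591635871616 [ 0.18964722 -3.03074504  0.45700215] [-0.56253268  0.53573654  1.749173    1.32424192  1.76871309 -2.31509352]
[0.63416525 0.01709473 0.118     ] (array([ 0.03, -0.03, -0.16]), array([0.0004, 0.0011, 0.0123]))
```

View pics/s11.png

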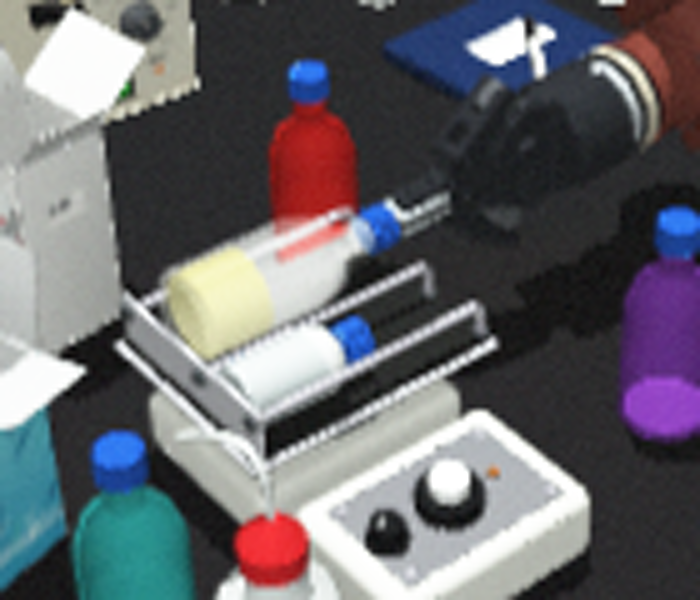

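Request:
jog_arm([
  [[0, 0, 0], [0, 0, 0.003], 0],
  [[0, 0, 0], [0, 0, 0.006], 0],
  [[0, 0, 0], [0, 0, 0.008], 0],
  [[0, 0, 0], [0, 0, 0.0095], 0],
  [[0, 0, 0], [0, 0, 0.0105], 0],
])

```text
t: 12.07
tool_pos: [0.6328, 0.0135, 0.1182]
tool_rot: [-1.437, -1.111, -1.362]
contact_force: [-0.8, -3.8, 2.3]
opening: -0.0004
```

Request:
jog_arm([
  [[0, 0, 0], [0, 0, 0.001], 0],
  [[0, 0, 0], [0, 0, 0.0015], 0],
])

```text
t: 12.23
tool_pos: [0.6331, 0.0146, 0.1182]
tool_rot: [-1.437, -1.111, -1.362]
contact_force: [-3.5, -9.1, 2.0]
opening: 0.0001
```

Request:
jog_arm([
  [[0, 0, 0], [0, 0, 0.001], 0],
  [[0, 0, 0], [0, 0, 0.001], 0],
])

```text
t: 12.4
tool_pos: [0.6332, 0.0146, 0.1182]
tool_rot: [-1.437, -1.111, -1.362]
contact_force: [-4.9, -11.9, 2.4]
opening: -0.0002
```

Run:
```python
from h import *
o=ctrl.get_obs();print(o["contact_force"],o["tool_pos"])
d=o["tool_pos"][:2]-m0[:2];print(d@xm)
shot("s12","side",(220,190,320,270),7);shot("w12","wrist",(240,20,420,300),2)
```

```text
[ -4.91346025 -11.85435321   2.37944545] [0.63320698 0.0146071  0.11821181]
-0.06764746531748884
```

View pics/s12.png

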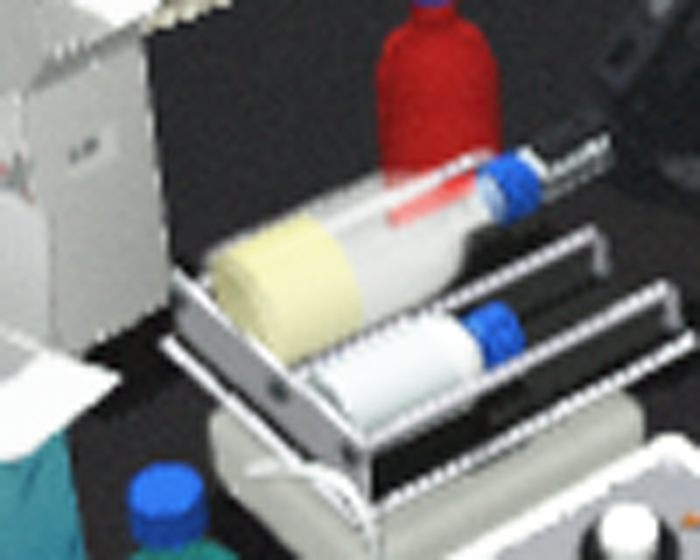

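View pics/w12.png

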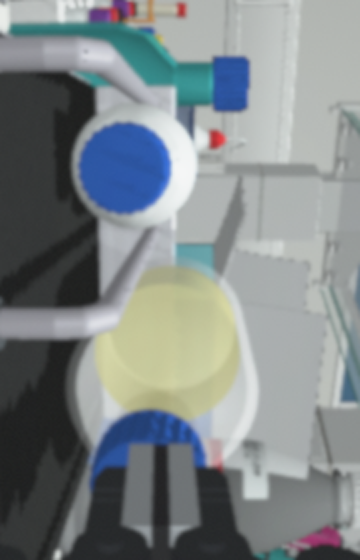

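Request:
jog_arm([
  [[0, 0, 0], [0, 0, -0.01], 0],
  [[0, 0, 0], [0, 0, -0.035], 0],
  [[0, 0, 0], [0, 0, -0.07], 0],
  [[0, 0, 0], [0.02, 0, -0.1], 0],
  [[0, 0, 0], [0.055, 0, -0.12], 0],
  [[0, 0, 0], [0.095, 0, -0.12], 0],
  [[0, 0, 0], [0.135, 0, -0.12], 0],
  [[0, 0, 0], [0.175, 0, -0.12], 0],
  [[0, 0, 0], [0.2, 0, -0.12], 0],
  [[0, 0, 0], [0.2, 0, -0.12], 0],
])

```text
t: 13.33
tool_pos: [0.6075, -0.0904, 0.3304]
tool_rot: [-1.436, -1.123, -1.367]
contact_force: [1.8, -0.6, 0.7]
opening: -0.0001
```

Run:
```python
from h import *
o=ctrl.get_obs();print(o["q"],o["tool_pos"])
shot("s13","side",(200,170,360,290),5);shot("t13","top",(200,130,360,260),4.6)
Bt=np.array([.4955,.1325])
print(delta([*Bt,.25],toolR(0,0))); print(delta([.55,0,.32],toolR(0,43)))
```

```text
[-0.70554982  0.25216464  1.67945933  1.34432133  1.97041524 -1.99947307] [ 0.60748301 -0.09040441  0.33035306]
(array([ 4.000e-02, -8.688e+01, -1.100e-01]), array([-0.0641, -0.1628,  0.1913]))
(array([  0.08, -43.88,  -0.08]), array([-0.0004, -0.0771,  0.0729]))
```

View pics/s13.png

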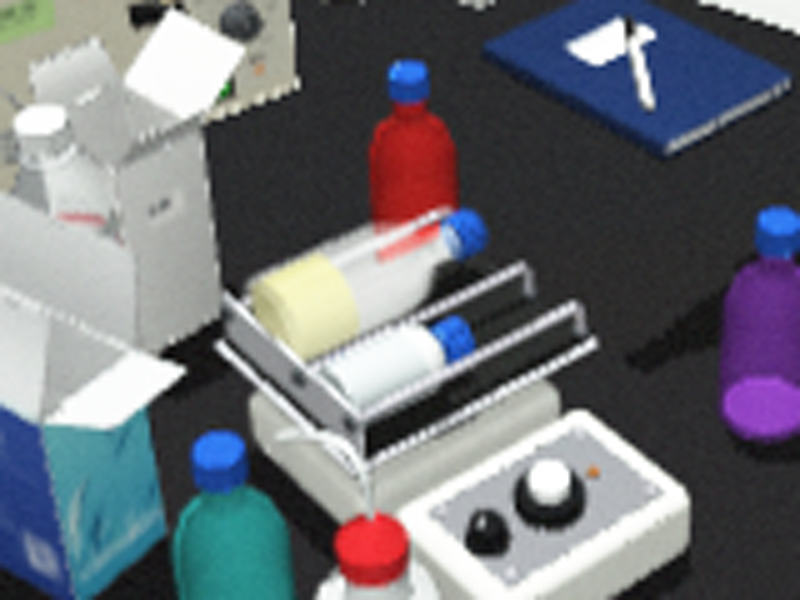

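View pics/t13.png

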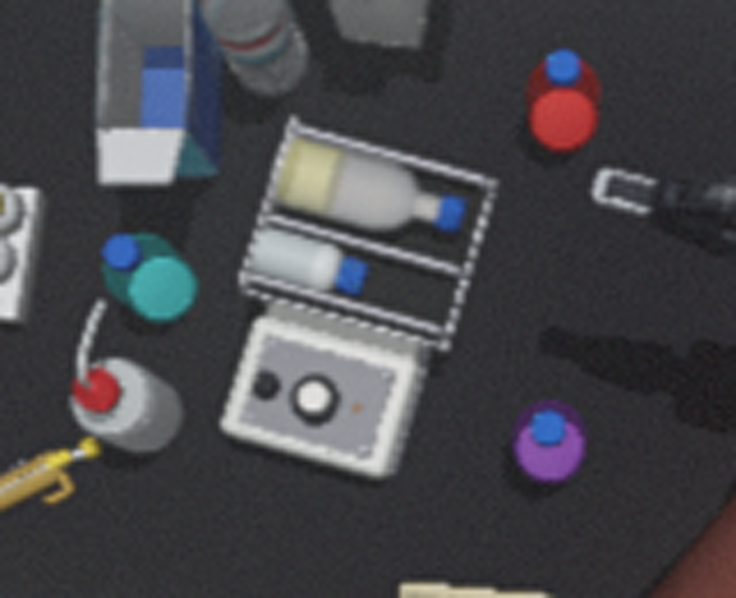

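Request:
jog_arm([
  [[0, -7, 0], [0, -0.015, 0.01], 0],
  [[0, -14, 0], [0, -0.03, 0.02], 0],
  [[0, -21, 0], [0, -0.045, 0.035], 0],
  [[0, -28, 0], [0, -0.06, 0.05], 0],
  [[0, -35, 0], [0, -0.07, 0.065], 0],
  [[0, -42, 0], [0, -0.08, 0.075], 0],
  [[0, -49, 0], [0, -0.095, 0.095], 0],
  [[0, -56, 0], [0, -0.11, 0.115], 0],
  [[0, -63, 0], [-0.01, -0.125, 0.135], 0],
  [[0, -70, 0], [-0.02, -0.14, 0.155], 0],
  [[0, -77, 0], [-0.03, -0.155, 0.175], 0],
  [[0, -84, 0], [-0.04, -0.163, 0.191], 0],
])

```text
t: 14.43
tool_pos: [0.4941, 0.1346, 0.2726]
tool_rot: [-2.458, -1.907, -0.054]
contact_force: [1.1, -0.1, -1.1]
opening: 0.0
```

Run:
```python
from h import *
o=shot("w14","wrist");print(o["q"],o["tool_pos"])
Bt=np.array([.4955,.1325]);print(delta([*Bt,.18],toolR(0,0)));print(proj("wrist",[*Bt,.0735],None,o))
```

```text
[ 0.09639793 -0.25703169  1.83254267  0.04363579  1.55282739 -1.22354876] [0.49409387 0.13457103 0.27260842]
(array([-0.47, -2.54,  0.47]), array([-0.0114,  0.0058,  0.0893]))
[[308.68709139 169.35361222]]
```

View pics/w14.png

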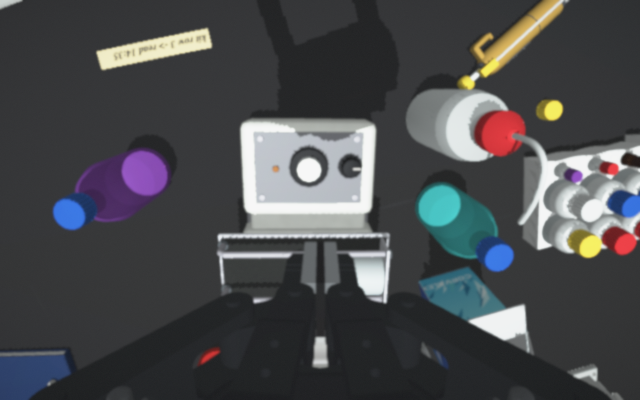

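Run:
```python
from h import *
print(delta([.4955,.1325,.095],toolR(0,0)))
```

```text
(array([-0.47, -2.54,  0.47]), array([-0.0152,  0.0065,  0.1742]))
```

Request:
jog_arm([
  [[-0.5, -2.5, 0.5], [-0.0115, 0.006, 0.03], 0],
  [[-0.5, -2.5, 0.5], [-0.013, 0.006, 0.06], 0],
  [[-0.5, -2.5, 0.5], [-0.0135, 0.006, 0.1], 0],
  [[-0.5, -2.5, 0.5], [-0.015, 0.006, 0.135], 0],
  [[-0.5, -2.5, 0.5], [-0.016, 0.006, 0.17], 0],
  [[-0.5, -2.5, 0.5], [-0.016, 0.006, 0.174], 0],
  [[-0.5, -2.5, 0.5], [-0.016, 0.006, 0.174], 0],
])

```text
t: 15.07
tool_pos: [0.4958, 0.125, 0.0948]
tool_rot: [-2.487, -1.91, -0.003]
contact_force: [1.1, 0.1, 1.0]
opening: -0.0002
```

Run:
```python
from h import *
o=shot("s15","side",(240,220,360,310),6);print(delta([.4955,.1325,.0735],toolR(0,0)))
```

```text
(array([ 0.14, -0.42, -0.62]), array([ 0.0061, -0.0046,  0.0246]))
```

View pics/s15.png

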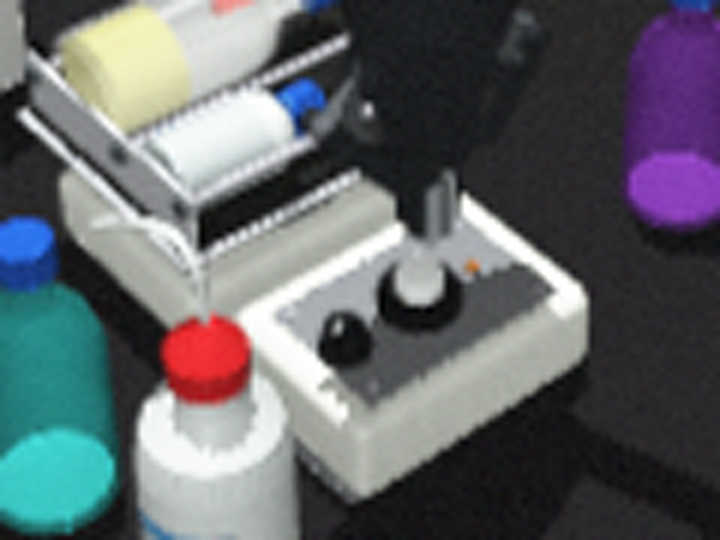

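Request:
jog_arm([
  [[0, 0, 0], [0.006, -0.004, 0.005], 0],
  [[0, 0, 0], [0.006, -0.004, 0.016], 0],
  [[0, 0, 0], [0.006, -0.004, 0.016], 0],
])

```text
t: 15.37
tool_pos: [0.497, 0.1328, 0.0834]
tool_rot: [-2.491, -1.914, -0.017]
contact_force: [-0.5, 1.2, -0.6]
opening: 0.0003
```

Run:
```python
from h import *
print(delta([.4955,.1325,.0735],toolR(0,0)),ctrl.get_obs()["contact_force"])
```

```text
(array([ 0.36, -0.5 , -0.6 ]), array([-0.0007, -0.0015,  0.0098])) [-0.49153075  1.18502748 -0.60626761]
```

Request:
jog_arm([
  [[0, 0, 0], [0, -0.001, 0.006], 0],
  [[0, 0, 0], [0, -0.001, 0.01], 0],
  [[0, 0, 0], [0, -0.001, 0.013], 0],
  [[0, 0, 0], [0, -0.001, 0.015], 0],
  [[0, 0, 0], [0, -0.001, 0.016], 0],
])

```text
t: 15.78
tool_pos: [0.4971, 0.133, 0.0707]
tool_rot: [-2.491, -1.913, -0.016]
contact_force: [-10.0, -0.8, 22.5]
opening: -0.0002
```

Request:
jog_arm([
  [[0, 0, 0], [0, 0, 0.001], 0],
  [[0, 0, 0], [0, 0, 0.001], 0],
])

```text
t: 15.95
tool_pos: [0.4971, 0.133, 0.0707]
tool_rot: [-2.491, -1.913, -0.016]
contact_force: [-10.8, -1.1, 23.3]
opening: 0.0004
```

Run:
```python
from h import *
shot("s16","side",(240,220,360,310),6);shot("t16","top",(230,180,310,240),9)
print(ctrl.get_obs()["contact_force"],ctrl.get_obs()["wrist_torque"])
```

```text
[-11.48679206  -0.40765651  22.9228113 ] [-0.20452442  1.96146825  0.02771476]
```

View pics/s16.png

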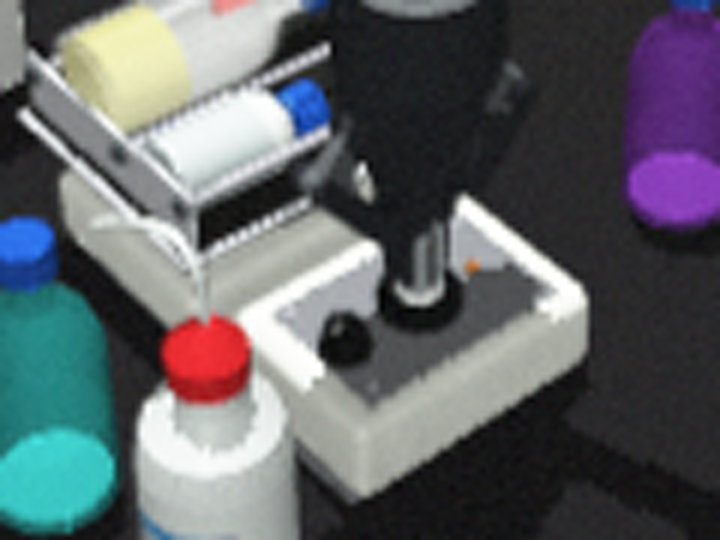

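View pics/t16.png

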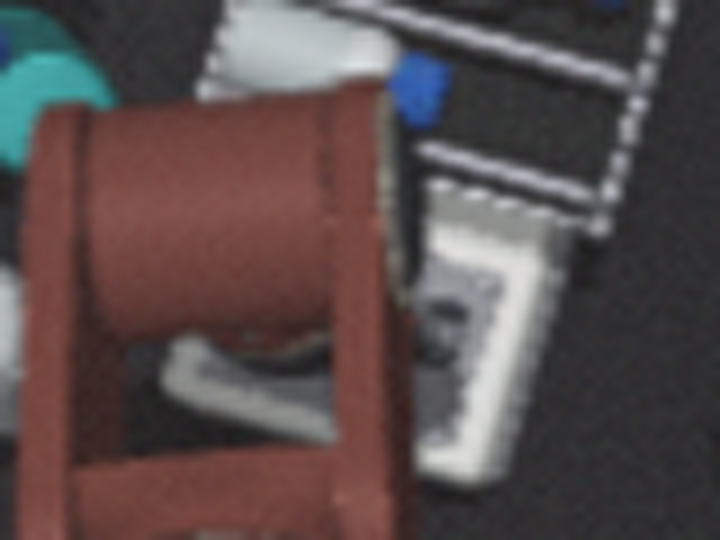

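Request:
jog_arm([
  [[0, 0, 0], [0, 0, -0.005], 0],
  [[0, 0, 0], [0, 0, -0.009], 0],
  [[0, 0, 0], [0, -0.001, -0.009], 0],
  [[0, 0, 0], [0, -0.001, -0.009], 0],
])

```text
t: 16.38
tool_pos: [0.4957, 0.133, 0.0758]
tool_rot: [2.492, 1.913, 0.019]
contact_force: [0.9, 0.6, 2.4]
opening: 0.0
```

Run:
```python
from h import *
print(delta([.4955,.1325,.0735],toolR(0,0)),ctrl.get_obs()["contact_force"])
```

```text
(array([ 0.44, -0.53, -0.63]), array([-0.0006, -0.0001,  0.0023])) [0.90289072 0.60926527 2.35506885]
```

Request:
jog_arm([
  [[0, 0, 0], [0, -0.001, 0.002], 0],
  [[0, 0, 0], [0, -0.001, 0.002], 0],
])

```text
t: 16.55
tool_pos: [0.4947, 0.1332, 0.0733]
tool_rot: [2.492, 1.913, 0.018]
contact_force: [2.0, -0.5, 3.1]
opening: -0.0002
```

Request:
jog_arm([
  [[0, 0, 0], [0, 0, 0.002], 0],
  [[0, 0, 0], [0, 0, 0.002], 0],
])

```text
t: 16.72
tool_pos: [0.4947, 0.1332, 0.0715]
tool_rot: [2.492, 1.913, 0.018]
contact_force: [2.0, -0.7, 5.0]
opening: 0.0001
```

Request:
jog_arm([
  [[0, 0, 0], [0, 0, 0.002], 0],
  [[0, 0, 0], [0, 0, 0.002], 0],
])

```text
t: 16.88
tool_pos: [0.4948, 0.1333, 0.0709]
tool_rot: [-2.492, -1.913, -0.016]
contact_force: [-2.4, -1.0, 12.1]
opening: -0.0002
```

Request:
jog_arm([
  [[0, 0, 0], [0, 0, 0.001], 0],
  [[0, 0, 0], [0, 0, 0.001], 0],
])

```text
t: 17.05
tool_pos: [0.4948, 0.1332, 0.0708]
tool_rot: [-2.491, -1.913, -0.015]
contact_force: [-4.3, -2.1, 16.2]
opening: 0.0002
```

Request:
jog_arm([
  [[0, 0, 0], [0, 0, -0.01], 0],
  [[0, 0, 0], [0, 0, -0.04], 0],
  [[0, 0, 0], [0, 0, -0.08], 0],
  [[0, 0, 0], [0, 0, -0.12], 0],
  [[0, 0, 0], [0, -0.03, -0.16], 0],
  [[0, 0, 0], [0, -0.06, -0.2], 0],
  [[0, 0, 0], [0, -0.06, -0.24], 0],
  [[0, 0, 0], [0, -0.06, -0.24], 0],
  [[0, 0, 0], [0, -0.06, -0.24], 0],
])

```text
t: 17.8
tool_pos: [0.4351, 0.1477, 0.3125]
tool_rot: [2.489, 1.913, 0.026]
contact_force: [-0.3, -0.8, 0.4]
opening: -0.0002
```

Run:
```python
from h import *
o=shot("s17","side",(160,150,440,330),2.8);print(o["tool_pos"],o["contact_force"]);shot("w17","wrist")
```

```text
[0.43508699 0.14774162 0.31247151] [-0.34071176 -0.77210248  0.36707648]
```

View pics/s17.png

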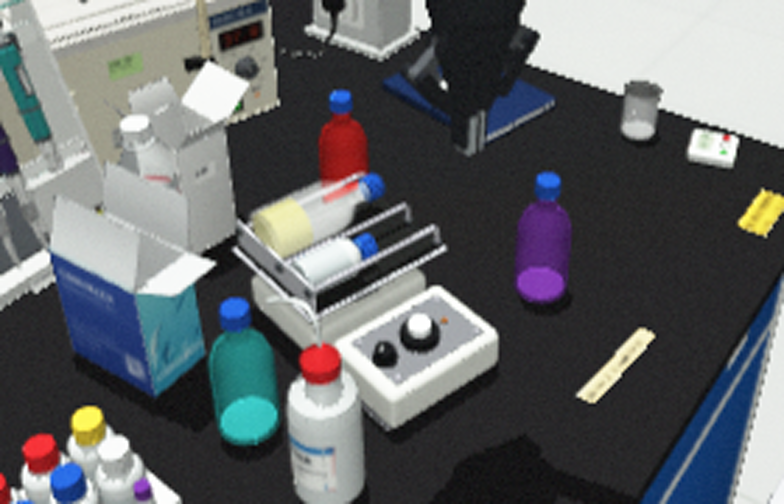

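View pics/w17.png

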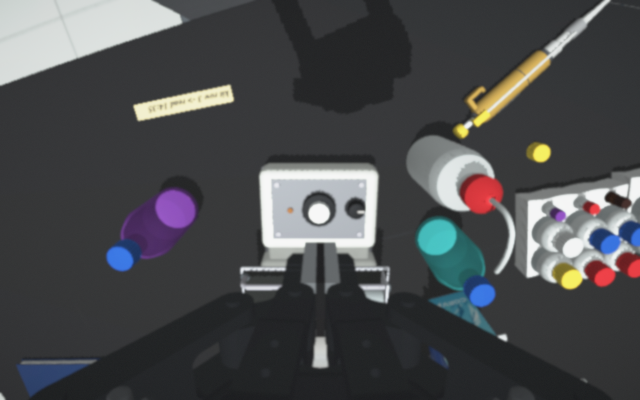

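Run:
```python
from station import job
print(job.finish_job())
```

```text
the job is handed in; nothing more can be done
None
```

The tall bottle now lies on its side in the wide lane with its foot against the end lip. The start button was pressed after that, and the job was handed in at about 18 s.

- **Tipping:** I kept the fingers around the cap without closing on it, at a 42 mm opening with slack on both sides. The trailing finger pushed the bottle over and the leading finger carried it down to the mat. No force showed on the gripper once it lay there.
- **Pushing home:** I pushed on the cap top with closed fingers, which took about 3 N. At the lip the force rose to about 12 N and the bottle stopped moving. The fingertips then read x = -67.6 mm on the mixer, where -65 mm was expected. I put that difference down to position measurement error. The pictures show the foot at the lip.
- **Button:** I pressed it twice. The first press went straight to about 23 N with an unexplained sideways force of about 10 N, so I lifted and pressed again in small steps. The second press rose from 2.4 to 5.0 N, which matches the spring, and then met a hard stop. I take that as fully down.
- **Last check:** With the arm clear, the side picture shows the tall bottle still lying in place. The small bottle, beaker, wash bottle, timer and coloured bottles all look unmoved.

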